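Rotate the scanner batteries in the counter chargers

TASK

Two charging docks stand on the shop counter. The battery pack with the red top lies loose on the rail of its dock: slide it along the rail, towards the dock's head, until the catch clicks and holds it fully home. Then press the yellow key of the other dock so that its charged pack, the one with the green top, pops out along the rail, lift that pack out and set it down, right way up, inside the blue tray; do not drop it.

Things in the scene. Friction and masses are not known exactly. Their poses are not given: they have to be found in the camera images.
- dock_red: White charging dock of the red-topped pack, fixed. Plate 212 (x) x 80 x 14 mm high with a rail 13 wide, 9 high; white head with a blue band at x 44..104 mm, top 76 mm up. Origin on the counter below the pack's centre when home; x along the rail into the head, away from the robot. Push home: 8-14 N against a sprung ejector, to pack centre x = 0 (stop at +2); the catch then holds it by itself.
- dock_green: The other dock: same shape, sizes, origin and axes. The green-topped pack starts home and latched in it. When its key is held down for half a second the ejector pushes the pack about 32 mm out, towards -x; it then lies loose on the rail, clear of the head, 2.5 mm play each side of the rail, nothing else beside it, and lifts straight up.
- green_key (a point): Centre of the top of the yellow key on the head of dock_green: 34 (x) x 44 mm (y), 90 mm above the counter, 80 mm along x from the dock's origin; axes as the dock's. Goes straight down 11 mm against a 2 to 5 N spring; 8 mm frees the pack; springs back when let go.
- catch_green (a joint): Travel of the yellow key of dock_green, m: 0 = up, latched; 0.011 = fully pressed down.
- red_pack_center (a point): Centre, half-way up, of the red-topped pack: black block 84 (x) x 46 (y) x 50 mm high, 0.16 kg, red top, a low grey tongue sticking out 24 mm more at +x. Axes as the dock's. Starts lying on the rail of dock_red 36 to 55 mm short of home, centre 39 mm above the counter. Its flat -x end can be pushed anywhere.
- green_pack_center (a point): Centre, half-way up, of the green-topped pack: same shape, size and mass as the red one, green top; starts home in dock_green, centre 39 mm above the counter. Grip it across its 46 mm width once it has popped out.
- tray: Open blue tray, fixed: 208 (x) x 158 mm (y) outside, walls 4 mm thick and 16 mm high, floor 4 mm. Origin on the counter under its centre, z up. A pack standing in it has its centre 29 mm above the counter.

How it is judged (in metres and radians):
On the way, in this order (a step that is already met when the one before it is completed fails the run):
1. the red-topped pack is fully home in its dock (x of red_pack_center in the frame of dock_red above -0.004 m and x of green_pack_center in the frame of dock_green above -0.01 m), for 0.2 s.
2. the yellow key of the dock of the green-topped pack is pressed down (value of joint catch_green above 0.005 m).
3. the green-topped pack has popped out along the rail of its dock (x of green_pack_center in the frame of dock_green below -0.025 m and z of green_pack_center in the frame of dock_green below 0.055 m), for 0.1 s.
At the end, for the whole second after the job is handed in: The red-topped pack is held by the catch of its dock, within 4 mm of fully home and down on the rail; the green-topped pack stands level (within 8 degrees), right way up, on the floor of the tray, wholly inside its walls, released and at rest (x of red_pack_center in the frame of dock_red above -0.004 m and horizontal distance between red_pack_center and dock_red below 0.008 m and z of red_pack_center in the frame of dock_red below 0.045 m and x of green_pack_center in the frame of tray between -0.08 and 0.08 m and y of green_pack_center in the frame of tray between -0.06 and 0.06 m and height (world z) of green_pack_center below 0.034 m and angle between green_pack_center's own z axis and vertical below 0.15 rad and linear speed of green_pack below 0.02 m/s); the robot touches nothing.
It fails at once if the green-topped pack is dropped (falls faster than 1.2 m/s, a fall of about 7 cm) (linear speed of green_pack above 1.2 m/s).
It also fails if it takes over 61 s, if anything falls off the work surface, if the arm or the gripper's body presses on something with over 40 N, if the wrist force passes 120 N, or if a joint passes its speed limit or range.

ROBOT

A 6-joint arm with a two-finger parallel gripper is mounted at the origin on the work surface. World frame = base frame: x ahead of the robot, y to its left, z up, the work surface at z = 0. Lengths are in m, angles in degrees, forces in N, time in s.
With the tool pointing down it reaches from about 0.35 to 0.875 m from the base axis. Payload 4.2 kg.
Tool frame: the origin (TCP) lies midway between the tips of the shut fingers; the grasp point (between the pads) lies 19 mm behind it; z points along the fingers, y is the line along which they close (so a half turn about z gives the same grasp; the last joint's range is limited). The gripper opens to 87 mm and grips with 3 to 60 N. Pads are 19 mm wide; open, the fingers measure 117 mm over their backs; the gripper's body (75 mm by 190 mm) begins 51 mm behind the grasp point.
Start: joints at [-50.787, 22.042, 0.453, 0, -68.411, -14.817], TCP at [0.258, -0.569, 0.223] pointing down, gripper open.
Joint ranges: [-179.83, 179.83], [-69.29, 118.12], [-61.27, 80.66], [-181.25, 117.63], [-171.15, -9.14], [-177.46, 177.46]. Speed limits (degrees/s): [159.86, 159.86, 180, 180, 180, 180].

INTERFACE

Orientations are given as [roll, pitch, yaw] about the fixed x, y, z axes, in that order (R = Rz(yaw) Ry(pitch) Rx(roll)).
In Python, from workcell import env gives the robot as it stands. The module is installed in compiled form; this text tells all that it offers. Calls block until the motion is done:
- env.goto(position, orientation): joint-space move of the TCP to a pose.
- env.move_straight(position, rotation=None, rate=0.15, force_limit=None): straight line of the TCP; rotation=None keeps the orientation; rate is the mean speed in m/s. With force_limit (N) it stops when the force on the tool has changed by that much, and returns True; else False.
- env.set_joints(angles): joint-space move.
- env.gripper_to(opening, grasp_force=None): opening from 0.0 (shut) to 1.0 (fully open); grasp_force is the grip in N (None keeps the last); returns when the fingers have stopped.
- env.dwell(seconds).
- env.inverse_kinematics(position, orientation): joint angles nearest the present ones, or None.
- env.read_state(): the state.
- env.grab_frame(name): name is "scene" or "top"; returns a dict with "image" (384x512x3 uint8, blue, green, red), "fx", "fy", "cx", "cy" (pixels), "position" and "orientation" of the camera in the world. Camera axes: x right, y up, looking along -z (the intrinsics and any distortion apply to the point x, -y, -z); pixel columns grow to the right and rows downward; lengths in m; the calibration is good to about 2 mm. A picture is of the moment at which its call begins. There is no depth.
A pose or a line that the arm cannot do raises env.Unreachable and nothing moves.
- env.close_job(): hands the job in; it is judged then, once.
Trained networks look in a picture, given as the dict that the camera call returned (one of the last four; its "shot" number tells which), for a name from the list of things; names that differ only in an ending like _2 or _b are one class to them, and where a whole thing is asked for, a point or a joint stands for the part that bears it (a point fixed in the world has none). Each returns a list of dicts, best first, with "score" (0 to 1); they miss things now and then, are a little off and sometimes report something else, mostly with a low value. They report only what shows in the picture. A call takes as long as a camera call.
- env.search_frame(picture, thing): "xyz" ([x, y, z] in m, in world coordinates, good to about 4 mm: the middle of the surface that is visible of it).
- env.trace(picture, thing): "mask" (384x512 bool, what is visible of it).
The state is a dict: "clock": time; "joint_positions": joint angles; "qvel": joint speeds; "joint_torque": joint torques, N m; "position": TCP position; "tool_rot": TCP orientation; "force": force on the tool from outside, world axes, zero at the start; "wrist_torque": the same for the moment, N m; "opening": opening from 0.0 (shut) to 1.0 (fully open); "finger_force": force on a finger pad.
Only numpy, scipy, OpenCV 4.12 (cv2) and the standard library are available. Lean on these libraries where they do the work, as an engineer would, in place of code of your own. Each camera call takes 0.05 s, during which the arm holds its last target. There are 200 camera calls.

## Working session

There is one attempt and no reset: what is moved stays moved. The work goes in short steps, each a Python script; the robot and the scene stay as the last script left them, time stands still between calls to the robot, and variables do not carry over. Pictures are saved under pics/ and viewed, at most 10 in all, crops included, and the job is handed in when it is done.

```bash
mkdir -p pics; python3 - <<'E'
from workcell import env
import cv2,numpy as np
ims=[]
for n in ("scene","top"):
    p=env.grab_frame(n); ims.append(p["image"]); print(n,{k:np.round(v,3).tolist() if not np.isscalar(v) else v for k,v in p.items() if k!="image"})
    for t in ("dock_red","dock_green","green_key","red_pack_center","green_pack_center","tray"):
        print(t,[(np.round(d["xyz"],3).tolist(),round(d["score"],2)) for d in env.search_frame(p,t)[:3]])
    cv2.imwrite(f"pics/{n}.png",p["image"])
s=env.read_state(); print(s["clock"],s["position"],s["tool_rot"])
E
```

```text
scene {'fx': 357.57501593692945, 'fy': 357.57501593692945, 'cx': 254.9128299321894, 'cy': 188.90889720183654, 'position': [1.138, 0.348, 0.48], 'orientation': [59.613, 1.282, 119.741], 'shot': 1}
dock_red [([0.665, 0.254, 0.057], 0.64)]
dock_green [([0.647, -0.21, 0.037], 0.8)]
green_key []
red_pack_center [([0.548, 0.227, 0.067], 0.58)]
green_pack_center [([0.567, -0.217, 0.054], 0.62)]
tray [([0.572, -0.006, 0.005], 0.58)]
top {'fx': 495.47237504373646, 'fy': 495.47237504373646, 'cx': 264.1775680513896, 'cy': 198.87932040524473, 'position': [0.467, -0.006, 1.024], 'orientation': [6.598, -0.47, -91.136], 'shot': 2}
dock_red [([0.612, 0.232, 0.044], 0.96)]
dock_green [([0.595, -0.231, 0.021], 0.87)]
green_key [([0.646, -0.249, 0.091], 0.91)]
red_pack_center [([0.531, 0.222, 0.068], 0.78)]
green_pack_center [([0.566, -0.232, 0.065], 0.63)]
tray [([0.559, -0.007, 0.006], 0.65)]
0.7 [ 0.25817067 -0.56916078  0.22258496] [-1.79997667e+02  2.74803850e-03 -1.55605601e+02]
```

View pics/top.png

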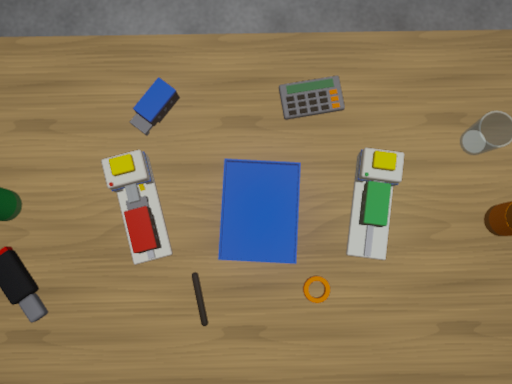

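View pics/scene.png

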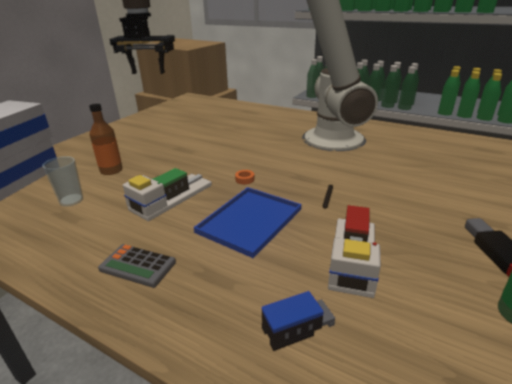

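The top view shows the red dock on the left: key about (122,165), red pack top (141,228). The green dock is on the right: key about (384,160), green pack top (377,203). The blue tray is centred near (260,211), and the other objects are clutter. Next I compute poses by colour segmentation.

```bash
cat > h.py <<'E'
from workcell import env
import cv2,numpy as np
from scipy.spatial.transform import Rotation as R
def pix2w(p,uv,z):
    d=np.array([(uv[0]-p["cx"])/p["fx"],-(uv[1]-p["cy"])/p["fy"],-1])
    d=R.from_euler("xyz",p["orientation"],degrees=True).as_matrix()@d
    o=np.array(p["position"]); return (o+d*(z-o[2])/d[2])
def blobs(p,lo,hi,z,amin=150):
    hsv=cv2.cvtColor(p["image"],cv2.COLOR_BGR2HSV)
    m=cv2.inRange(hsv,lo,hi); out=[]
    for c in cv2.findContours(m,cv2.RETR_EXTERNAL,cv2.CHAIN_APPROX_NONE)[0]:
        if cv2.contourArea(c)<amin: continue
        w=np.array([pix2w(p,q,z)[:2] for q in c[:,0]]).astype(np.float32)
        r=cv2.minAreaRect(w*1000)
        out.append((np.round(r[0],1).tolist(),np.round(r[1],1).tolist(),round(r[2],1),c[:,0].mean(0).round().tolist()))
    return out
C=dict(yellow=((22,150,120),(35,255,255),.09),red=((0,180,90),(6,255,255),.064),green=((50,150,60),(80,255,255),.064),blue=((105,150,80),(125,255,255),.016))
E
python3 - <<'E'
from h import *
p=env.grab_frame("top")
for k,v in C.items(): print(k,*blobs(p,*v),sep="\n  ")
E
```

```text
yellow
  ([646.6, 255.1], [33.3, 43.2], 14.3, [121.0, 164.0])
  ([645.3, -247.6], [42.9, 32.8], 81.2, [384.0, 160.0])
red
  ([523.3, 224.7], [82.6, 44.9], 14.3, [140.0, 229.0])
green
  ([580.0, 481.6], [59.3, 29.0], 2.4, [6.0, 203.0])
  ([565.9, -236.4], [41.6, 79.8], 81.3, [377.0, 203.0])
blue
  ([560.5, -6.7], [155.7, 205.4], 85.9, [259.0, 211.0])
  ([797.4, 209.4], [46.8, 85.2], 51.6, [154.0, 99.0])
```

```bash
cat >> h.py <<'E'
def D(o,yaw):
    c,s=np.cos(np.radians(yaw)),np.sin(np.radians(yaw))
    return lambda x,y,z:[o[0]+c*x-s*y,o[1]+s*x+c*y,z]
RY,GY,TY=14.3,-8.8,-4.1
red=D((.5691,.2353),RY); grn=D((.5662,-.2354),GY); tray=D((.5605,-.0067),TY)
def st(m=""):
    s=env.read_state(); print(m,"t",round(s["clock"],2),np.round(s["position"],4),"F",np.round(s["force"],1),"op",round(s["opening"],3),"ff",s["finger_force"])
E
python3 - <<'E'
from h import *
env.move_straight([.27,-.45,.32],rate=.3)
yaw=min((RY,RY-180),key=lambda y:abs(env.inverse_kinematics(red(-.125,0,.2),[180,0,y])[5])); print(yaw)
env.goto(red(-.125,0,.2),[180,0,yaw]); st()
env.gripper_to(0.0)
env.move_straight(red(-.125,0,.036),rate=.15); st("down")
print(env.move_straight(red(-.075,0,.036),rate=.08,force_limit=24)); st("mid")
print(env.move_straight(red(-.035,0,.036),rate=.03,force_limit=24)); st("push")
env.dwell(.3); st()
env.move_straight(red(-.08,0,.036),rate=.1); st()
env.move_straight(red(-.12,0,.2),rate=.25)
p=env.grab_frame("top"); print(blobs(p,*C["red"])); st()
E
```

```text
14.3
 t 3.86 [0.4483 0.2039 0.2001] F [ 0.8  0.6 -0.1] op 1.004 ff 0.0
down t 6.62 [0.4485 0.2049 0.0367] F [-0.1  0.4  0.2] op 0.005 ff 0.0
False
mid t 7.4 [0.4953 0.2158 0.0357] F [-5.3 -1.2  1.7] op 0.005 ff 2.3464340530335903
True
push t 8.42 [0.5202 0.2212 0.0345] F [-2.4 -0.1  1.3] op 0.002 ff 1.3709827791899443
 t 8.72 [0.5195 0.2208 0.0341] F [-3.4 -0.   1.5] op 0.004 ff 1.373115589376539
 t 9.15 [0.4924 0.2161 0.0364] F [ 0.9 -0.7  0.3] op 0.004 ff 0.0
[([568.4, 235.5], [83.5, 44.8], 14.0, [134.0, 206.0])]
 t 10.03 [0.4523 0.2052 0.1982] F [-0.6 -0.4 -0.5] op 0.007 ff 0.0
```

Red pack is home (within 1 mm of the dock origin). Next, the key.

```bash
python3 - <<'E'
from h import *
env.goto(grn(.08,0,.2),[180,0,GY]); st()
env.move_straight(grn(.08,0,.105),rate=.15); st("above")
print(env.move_straight(grn(.08,0,.0775),rate=.04,force_limit=18)); st("press")
env.dwell(.9); st("held")
env.move_straight(grn(.08,0,.2),rate=.15)
env.goto(grn(-.032,0,.25),[180,0,GY])
env.gripper_to(1.0)
p=env.grab_frame("scene"); cv2.imwrite("pics/s2.png",p["image"])
p=env.grab_frame("top"); cv2.imwrite("pics/t2.png",p["image"]); print(blobs(p,*C["green"]),blobs(p,*C["red"]),blobs(p,*C["yellow"])); 
print(env.search_frame(p,"green_pack_center")[:2]); st()
E
```

```text
t 11.82 [ 0.6455 -0.2464  0.2002] F [1.3 0.2 0.6] op 0.006 ff 0.0
above t 12.6 [ 0.6462 -0.2476  0.1062] F [ 0.4 -0.6  0.9] op 0.007 ff 0.0
False
press t 13.43 [ 0.6458 -0.2478  0.0793] F [-1.6  1.1  8.8] op 0.008 ff 4.257136432570405
held t 14.33 [ 0.6458 -0.2478  0.0793] F [-1.6  1.3  7.9] op 0.004 ff 4.241569027653895
[([507.7, -232.9], [33.1, 31.2], 87.5, [377.0, 233.0]), ([580.9, 481.7], [57.6, 29.0], 2.4, [6.0, 202.0])] [([568.5, 235.7], [83.0, 44.9], 13.6, [134.0, 206.0])] [([646.7, 255.1], [33.0, 43.2], 14.2, [121.0, 164.0])]
[{'xyz': [0.5095, -0.2342, 0.0618], 'score': 0.55}]
 t 17.52 [ 0.5346 -0.2305  0.25  ] F [-0.1  0.1 -0.6] op 1.002 ff 0.0
```

View pics/s2.png

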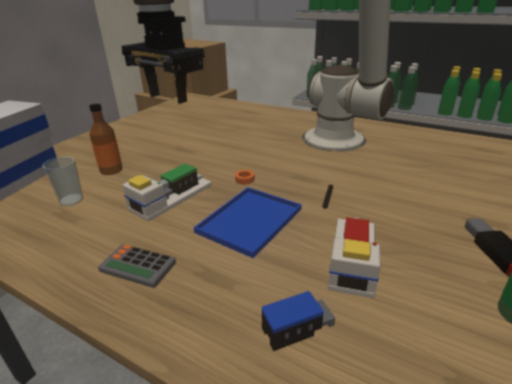

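The green pack has popped about 33 mm out (scene pixel ~(180,178), clear of the head), and the red pack is still home. Now I grasp and lift it.

```bash
python3 - <<'E'
from h import *
env.move_straight(grn(-.033,0,.1),rate=.2)
print(env.move_straight(grn(-.033,0,.025),rate=.08,force_limit=12)); st("down")
env.gripper_to(0.0,25); st("grip")
env.move_straight(grn(-.033,0,.04),rate=.05); st()
env.move_straight(grn(-.033,0,.13),rate=.12); st("lift")
z=.13
env.move_straight(tray(0,0,z),[180,0,TY],rate=.2); st("over")
p=env.grab_frame("scene"); cv2.imwrite("pics/s3.png",p["image"])
E
```

```text
False
down t 19.51 [ 0.5341 -0.2305  0.0256] F [-0.3 -0.4 -1.2] op 1.001 ff 0.0
grip t 20.27 [ 0.5336 -0.2304  0.025 ] F [-0.1 -0.4 -0.5] op 0.527 ff 25.00001155771315
 t 20.73 [ 0.5332 -0.2302  0.0401] F [-1.   0.7 -2.2] op 0.524 ff 25.000073960982263
lift t 21.62 [ 0.5331 -0.2302  0.1295] F [ 0.2  0.2 -2. ] op 0.527 ff 24.999879153328948
over t 22.9 [ 0.5602 -0.0074  0.1298] F [-0.9  0.  -2.7] op 0.527 ff 24.99980814027367
```

View pics/s3.png

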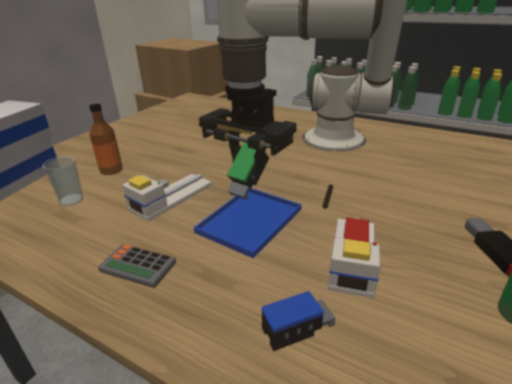

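The pack hangs nose-down in the grip: green top (242,162), tongue (238,188) low. Letting its tongue touch the tray floor will swing it level as I lower it with a lighter grip.

```bash
python3 - <<'E'
from h import *
print(env.move_straight(tray(-.01,0,.03),rate=.05,force_limit=3)); st("contact")
env.gripper_to(0.0,10); st()
print(env.move_straight(tray(-.01,0,.0165),rate=.03,force_limit=12)); st("low")
for n in("scene",):
    p=env.grab_frame(n); cv2.imwrite("pics/s4.png",cv2.resize(p["image"][120:280,150:350],None,fx=3,fy=3))
E
```

```text
True
contact t 24.39 [ 0.5518 -0.0062  0.0495] F [-1.2  0.3  2.3] op 0.524 ff 24.998724052857142
 t 24.61 [ 0.5518 -0.0062  0.0495] F [-0.3  1.2  2.8] op 0.529 ff 9.998963480829843
False
low t 25.84 [ 0.5493 -0.0062  0.0167] F [-5.2  0.6  7.9] op 0.525 ff 9.999689700489398
```

View pics/s4.png

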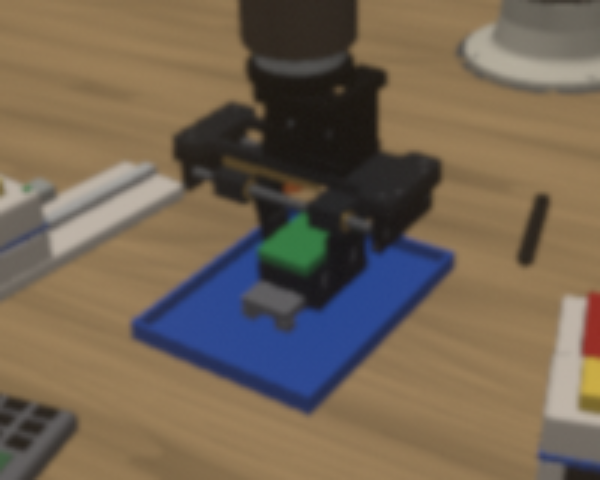

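In the crop the pack stands about level in the tray (green top ~(297,243), tongue ~(272,300)), so I release and check.

```bash
python3 - <<'E'
from h import *
env.gripper_to(0.8); st("open")
env.move_straight(tray(-.0115,0,.12),rate=.1)
env.goto([.4,-.1,.3],[180,0,TY]); env.dwell(.3)
p=env.grab_frame("top")
C["green"]=(C["green"][0],C["green"][1],.054)
print(blobs(p,*C["green"]),blobs(p,*C["red"]),blobs(p,*C["blue"])); st()
a=p["image"][100:300,80:420]
p=env.grab_frame("scene"); b=p["image"][120:320,100:440]
cv2.imwrite("pics/end.png",cv2.resize(np.vstack([a,b]),None,fx=1.5,fy=1.5))
E
```

```text
open t 26.62 [ 0.5506 -0.006   0.0165] F [-0.6  0.3  0.6] op 0.798 ff 0.0
[([539.1, -5.6], [43.7, 82.6], 85.7, [259.0, 219.0]), ([581.2, 486.7], [59.9, 29.3], 2.4, [6.0, 203.0])] [([568.6, 235.7], [82.9, 44.6], 14.0, [134.0, 206.0])] [([560.5, -6.6], [155.7, 205.3], 85.9, [259.0, 211.0]), ([797.4, 209.4], [46.8, 85.2], 51.6, [154.0, 99.0])]
 t 29.14 [ 0.4003 -0.0998  0.2993] F [-0.3 -1.1 -0.3] op 0.802 ff 0.0
```

View pics/end.png

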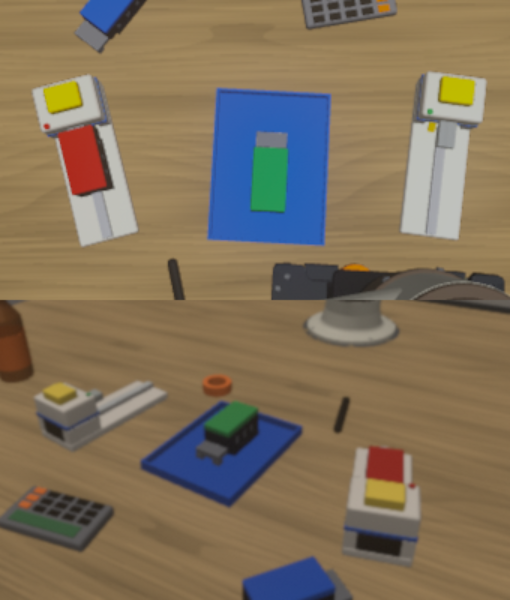

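The green pack stands level in the tray: (268,180) in the upper view, 21 mm off centre. The red pack is home at (83,160), and the arm is clear, so I hand the job in.

```bash
python3 -c "
from workcell import env
print(env.close_job())"
```

```text
the job is handed in; nothing more can be done
None
```

I handed the job in at about 29 s: by the last pictures the red pack is home in its dock and the green pack stands level inside the blue tray with the arm clear; no verdict came back.

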